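# Knock the set calcium block out of the blue flip mould

### The job

The calcium block in the blue flip mould has set, but it clings and will not drop out by its own weight. Take the blue mould by its bar, swing it right over, upside down, and rap it down onto its stop (for instance by letting it fall the last stretch) so that the block drops into the white catch tray of the same stand; rap again if it still clings, and leave the mould lying upside down. Leave the grey mould alone: its block is still curing.

Things in the scene. Friction and masses are not known exactly. Their poses are not given: they have to be found in the camera images.
- blue_stand: Fixed plywood stand of the blue mould, 120 (x) x 165 (y) mm, z up. Origin on the table below the middle of the hinge axis, which runs along the stand's x, 60 mm up. Mould starts face up on the -y side; white open catch tray on the +y side: inside x -51 to 51, y 14 to 78 mm, floor 14, rim 30 mm above the table. The similar grey stand is 0.17 m or more nearer or farther from the robot.
- blue_mould (a joint): Free hinge of the blue mould (0.22 kg): 0 face up, pi/2 bar straight up, pi upside down on its stop; it falls either way from the top. Its bar: 10 mm round, along stand x, 84 mm clear between thin arms, 120 mm from the hinge: starts at stand (0,-120,60) mm, swings over to (0,120,60). 52 mm free from bar axis to mould wall, only table below. The bar may turn between the fingers.
- blue_block (a point): Centre of the white cast block, 40 x 38 x 20 mm, 40 g, in the blue mould's cavity. It clings with two to four times its weight: slow turning or lowering does not free it, a smart knock does, such as the mould falling from where its bar is 60 to 80 mm above the upside-down stop.
- grey_block (a point): Centre of the tan block of the same size in the grey mould on the other stand, held as in the blue one; to be left where it is.
Things that resemble listed ones, but are neither listed nor needed, are in the scene too. Leave any turquoise look-alike of the blue_stand alone. Of the things shaped like the part that bears blue_block, the white one is meant.

How it is judged (in metres and radians):
On the way:
1. the blue mould has been swung past the top with its block still in it (value of joint blue_mould above 1.75 rad and height (world z) of blue_block above 0.075 m).
At the end, for the whole second after the job is handed in: The blue mould lies upside down against its stop (hinge past 3.0 rad, within 8 degrees) and the white block's centre is inside the outline of its stand's catch tray and lower than 42 mm above the table, out of the mould (value of joint blue_mould above 3 rad and z of blue_block in the frame of blue_stand below 0.042 m and y of blue_block in the frame of blue_stand between 0.012 and 0.08 m and x of blue_block in the frame of blue_stand between -0.053 and 0.053 m); the robot touches nothing.
It fails at once if the grey mould's block is moved more than 15 mm (distance of grey_block from where it was at the start of the episode above 0.015 m).
It also fails if it takes over 38 s, if anything falls off the work surface, if the arm or the gripper's body presses on something with over 40 N, if the wrist force passes 120 N, or if a joint passes its speed limit or range.

### The arm

A 6-joint arm with a two-finger parallel gripper is mounted at the origin on the work surface. World frame = base frame: x ahead of the robot, y to its left, z up, the work surface at z = 0. Lengths are in mm, angles in rad, forces in N, time in s.
With the tool pointing down it reaches from about 275 to 1000 mm from the base axis. Payload 8.4 kg.
Tool frame: the origin (TCP) lies on the centre line of the jaws, within the pads' length; the fingertips stand r.tip_reach ahead of it and the grasp point (between the pads) lies 3 mm ahead of it (r.tip_reach is the distance from the TCP to the fingertips, in mm); z points along the fingers, y is the direction in which the jaws open and shut (so a half turn about z gives the same grasp; the last joint's range is limited). The gripper opens to 85 mm and grips with 20 to 120 N. Pads are 22 mm wide; open, the fingers measure 114 mm over their backs; the gripper's body (76 mm by 85 mm) begins 54 mm behind the grasp point. The pads swing forward as they close: fully open they stand 13 mm farther back than shut.
Start: joints at [-1.263, 0.353, 1.633, -0, 1.155, -0.002], TCP at [190.541, -595.25, 253.281] pointing down, gripper open.
Joint ranges: [-2.63, 2.63], [-0.92, 2.1], [0.06, 2.66], [-1.3, 4.44], [0, 2.69], [-3.02, 3.02]. Speed limits (rad/s): [2.22, 2.22, 2.79, 3.14, 3.14, 3.14].

### API

Orientations are given as [roll, pitch, yaw] about the fixed x, y, z axes, in that order (R = Rz(yaw) Ry(pitch) Rx(roll)).
In Python, from rig import sense, optics, r, nets gives the robot as it stands. The module is installed in compiled form; this text tells all that it offers.
- The arm moves only by the tool carry_out, never from a script. Its argument "increments" is a list that holds one entry, the list of rows, each a list of 6 numbers: the shift along the tool's x, y, z normalised to -1 to 1, where 1 is 40 cm, then the turn, a rotation vector about the tool's x, y, z normalised to -1 to 1, where 1 is 60 degrees. A call has 1 to 5 rows; each row is the pose to reach, as a shift and turn from the pose commanded when the call began, along the tool's axes at that moment; what a row does not reach only later rows make up. A row lasts 1/12 s, in which the tool goes at most 41.7 mm and 7.16 degrees, less where a joint would pass 70% of its speed; a pose out of reach is approached as far as the arm can. A call with a number of a shift or a turn outside -1 to 1 is refused whole. A call with a gripper value outside its range is refused whole. "hand" is the closure, from 0 (fully open) to 1 (shut), set as the call begins (left out, the last holds). The fingers move at their own pace and stop on an object; "squeeze" is the grip in N (left out, the last holds). Time passes only in rows, so rows that repeat a pose let the fingers close. It gives the time, the measured TCP pose, the force and the opening at its end, in the units of the state.
- sense(): the state, without advancing time (a new reading comes with each control period).
- optics.grab_frame(name): name is "scene" or "top" or "wrist"; returns a dict with "img" (420x560x3 uint8, red, green, blue), "range_z" (420x560 float32, mm along the optical axis (not along the pixel's ray), 0 where there is no reading), "fov_y" (degrees; the focal length in pixels is half the picture's height over the tangent of half this angle, whatever the lens; pixels are square), "cx", "cy" (the principal point, pixels), "R" (3x3) and "t" (3): a world point X has camera coordinates R X + t. Camera axes: x right, y down, z forward; pixel columns grow to the right and rows downward; lengths in mm; the calibration is good to about 2 mm. A picture is of the moment at which its call begins.
- r.sign_off(): hands the job in, once; it reports no verdict.
Trained networks look in the newest picture that a camera, given by its name, has taken for a name from the list of things; names that differ only in an ending like _2 or _b are one class to them, and where a whole thing is asked for, a point or a joint stands for the part that bears it (a point fixed in the world has none). Each returns a list of dicts, best first, with "confidence" (0 to 1); they miss things now and then, are a little off and sometimes report something else, mostly with a low value. They report only what shows in the picture. A call takes as long as a camera call. They do not tell look-alikes from the thing itself.
- nets.trace(target, camera): "mask" (420x560 bool, what is visible of it).
- nets.tip_of(target, camera): "point" ([x, y, z] in mm, in world coordinates, good to about 4 mm: a listed point, or the origin of a listed thing).
The state is a dict: "clock": time; "qpos": joint angles; "qvel": joint speeds; "joint_efforts": joint torques, N m; "eef_pos": TCP position; "tcp_rot": TCP orientation; "contact_force": force on the tool from outside, world axes, zero at the start; "wrist_torque": the same for the moment, N m; "opening": opening from 0.0 (shut) to 1.0 (fully open).
Only numpy, scipy, OpenCV 4.12 (cv2) and the standard library are available. Lean on these libraries where they do the work, as an engineer would, in place of code of your own. Each camera call takes 0.05 s, during which the arm holds its last target.

## Working session

There is one attempt and no reset: what is moved stays moved. The work goes in short steps, Python scripts to look and compute and a tool call to move; the robot and the scene stay as the last step left them, time stands still between calls to the robot, and variables do not carry over. Pictures are saved under pics/ and viewed, and the job is handed in when it is done.

Besides the shell and the picture viewer there is one more tool, called after "Request:" as name(argument=value, ...) on one line, values as JSON. carry_out: Moves the arm, as the interface text tells. Its arguments: {"type":"object","properties":{"increments":{"type":"array","items":{"type":"array","items":{"type":"array","items":{"type":"number","minimum":-1,"maximum":1}}}},"hand":{"type":"number"},"squeeze":{"type":"number"}},"required":["increments"]}

```bash
mkdir -p pics; ls; python3 - <<'E'
from rig import sense, optics, r, nets
import cv2,numpy as np
s=sense();print(s['clock'],s['eef_pos'],s['tcp_rot'],s['opening'],r.tip_reach)
for c in ['scene','top']:
    f=optics.grab_frame(c); cv2.imwrite(f'pics/{c}0.png',f['img'][:,:,::-1])
    for n in ['blue_stand','blue_mould','blue_block','grey_block']:
        try:
            print(c,n,[(np.round(d['point']),round(d['confidence'],2)) for d in nets.tip_of(n,c)])
        except Exception as e: print(n,e)
print(sense()['clock'])
E
```

```text
pics
0.0 [ 190.40750706 -594.82930728  252.55780999] [-3.14020674e+00  4.35487298e-06  3.09782223e-01] 0.9967296989532716 22.0
scene blue_stand [(array([ 376., -197.,    1.]), 0.95), (array([461.,  95.,   3.]), 0.77), (array([636., -78.,  48.]), 0.47)]
blue_mould it knows: blue_block, blue_stand, grey_block
scene blue_block [(array([469.,  55.,  47.]), 0.94), (array([610., 131.,  13.]), 0.63)]
scene grey_block [(array([635., -79.,  48.]), 0.59)]
top blue_stand [(array([463.,  97.,  -0.]), 0.85), (array([ 374., -198.,    2.]), 0.81)]
blue_mould it knows: blue_block, blue_stand, grey_block
top blue_block [(array([471.,  55.,  48.]), 0.71), (array([610., 131.,  10.]), 0.7)]
top grey_block [(array([635., -81.,  51.]), 0.97)]
0.4
```

View pics/scene0.png

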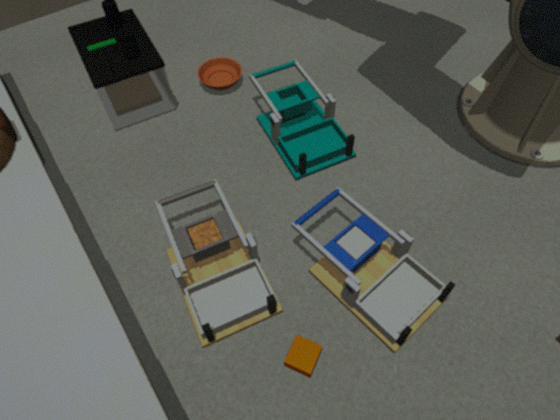

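View pics/top0.png

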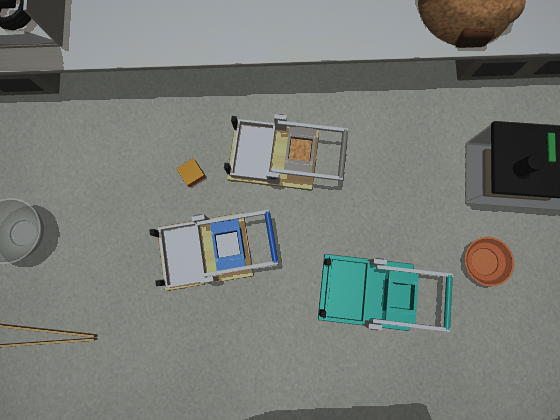

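The top view shows the blue stand at about (205,248) px, with its bar at (272,238) and its tray at (183,255). The teal look-alike is at (385,290) and the grey stand at (285,155). Next I'll measure the bar and hinge.

```bash
cat > h.py <<'E'
from rig import sense, optics, r, nets
import cv2,numpy as np
def pts(f):
    h,w=f['range_z'].shape; F=h/2/np.tan(np.radians(f['fov_y']/2))
    v,u=np.mgrid[:h,:w]; z=f['range_z']
    P=np.stack([(u-f['cx'])/F*z,(v-f['cy'])/F*z,z],-1)
    return (P-f['t'])@f['R']
E
python3 - <<'E'
from h import *
for c in ['top','scene']:
    f=optics.grab_frame(c); P=pts(f); im=f['img'].astype(int)
    blue=(im[...,2]>im[...,0]+50)&(im[...,2]>im[...,1]+50)&(f['range_z']>0)
    print(c,'cam',np.round(-f['R'].T@f['t']))
    n,l,st,ce=cv2.connectedComponentsWithStats(blue.astype(np.uint8))
    for i in range(1,n):
        if st[i,4]<20: continue
        q=P[l==i]; m=np.median(q,0); d=q[:,:2]-q[:,:2].mean(0); U,S,V=np.linalg.svd(d,full_matrices=False)
        t=d@V[0]
        print(i,st[i],np.round(m,1),'mean',np.round(q.mean(0),1),'dir',V[0],np.percentile(t,[1,99]),'z',np.percentile(q[:,2],[5,50,95]))
    m=nets.trace('blue_stand',c)
    for k in m: 
        v,u=np.nonzero(k['mask']); print('mask',k['confidence'],u.mean(),v.mean(),k['mask'].sum())
    if c=='top':
        # tray white
        for (u,v) in [(183,255),(160,255),(205,250),(228,245),(250,217),(262,270),(199,219),(210,279)]:
            print(u,v,np.round(P[v,u],1),im[v,u])
E
```

```text
top cam [412. -48. 754.]
1 [265 212  13  51 252] [478.  -22.4  64.9] mean [478.  -22.4  64.8] dir [-0.99020292 -0.13963589] [-42.50596691  42.63052614] z [62.53399059 64.89293253 66.88627055]
2 [211 219  34  52 696] [465.2  54.2  60.4] mean [467.   53.9  60.5] dir [-0.99029002 -0.13901682] [-41.24426687  40.29847157] z [58.55496205 60.40728596 62.37852212]
mask 0.94 374.5009912206174 292.7201925800057 7062
mask 0.81 206.8125317527519 250.39000846740052 5905
183 255 [453.5 143.   13.1] [164 170 176]
160 255 [455.4 189.5   1.1] [130 117  96]
205 250 [461.7 102.8  10. ] [166 170 122]
228 245 [466.   52.9  58. ] [165 170 177]
250 217 [522.6  18.7   0.6] [134 136 129]
262 270 [421.9  -2.1   0.6] [86 88 84]
199 219 [511.7 101.2  69.6] [173 179 186]
210 279 [408.5  82.6  67.1] [165 171 178]
scene cam [723. 266. 610.]
1 [295 190  44  34 197] [479.4 -21.1  65.5] mean [478.2 -20.8  65.5] dir [0.99016874 0.13987805] [-43.07220032  40.10789091] z [63.52998709 65.54462123 67.37343365]
2 [325 215  63  55 910] [458.3  54.8  61.3] mean [464.5  54.5  61.3] dir [0.98927153 0.14608847] [-38.7863812  40.3611601] z [59.81906001 61.33874525 62.86503544]
mask 0.73 376.5163910924209 276.7173850712033 10463
mask 0.67 302.3863973863974 124.32580932580933 6734
```

Request:
carry_out(increments=[[[0.07,-0.0715,0,0,0,0.04],[0.14,-0.143,0,0,0,0.08],[0.21,-0.2145,0,0,0,0.12],[0.28,-0.286,0,0,0,0.1624],[0.35,-0.3575,0,0,0,0.1624]]], hand=0.45, squeeze=25)

```text
clock: 1.02
eef_pos: [280.6, -414.8, 253.3]
tcp_rot: [3.141, -0.0, 0.136]
contact_force: [1.1, 0.0, -0.4]
opening: 0.549
```

Request:
carry_out(increments=[[[0.057,-0.0826,0,0,0,0],[0.114,-0.1652,0,0,0,0],[0.171,-0.2478,0,0,0,0],[0.228,-0.3304,0,0,0,0],[0.285,-0.413,0,0,0,0]]])

```text
clock: 1.43
eef_pos: [370.6, -235.2, 253.6]
tcp_rot: [3.141, -0.001, 0.139]
contact_force: [1.1, -0.0, -0.4]
opening: 0.548
```

Request:
carry_out(increments=[[[0.057,-0.0826,0,0,0,0],[0.114,-0.1652,0,0,0,0],[0.171,-0.2478,0,0,0,0],[0.228,-0.3304,0,0,0,0],[0.285,-0.413,0,0,0,0]]])

```text
clock: 1.85
eef_pos: [460.6, -55.4, 253.7]
tcp_rot: [3.141, -0.001, 0.14]
contact_force: [0.1, -0.4, 0.1]
opening: 0.551
```

Request:
carry_out(increments=[[[0.057,-0.0825,0.02,0,0,0],[0.057,-0.0825,0.1,0,0,0],[0.057,-0.0825,0.18,0,0,0],[0.057,-0.0825,0.26,0,0,0],[0.057,-0.0825,0.28,0,0,0]]])

```text
clock: 2.27
eef_pos: [475.5, -21.1, 137.6]
tcp_rot: [-3.141, 0.006, 0.141]
contact_force: [-0.6, 0.4, 0.1]
opening: 0.547
```

```bash
python3 - <<'E'
from h import *
f=optics.grab_frame('wrist');cv2.imwrite('pics/w1.png',f['img'][:,:,::-1])
s=sense();print(s['clock'],s['eef_pos'],s['tcp_rot'],s['opening'])
P=pts(f); im=f['img'].astype(int)
blue=(im[...,2]>im[...,0]+50)&(im[...,2]>im[...,1]+50)&(f['range_z']>0)
n,l,st,ce=cv2.connectedComponentsWithStats(blue.astype(np.uint8))
for i in range(1,n):
    if st[i,4]<100: continue
    q=P[l==i]; print(st[i],np.round(q.mean(0),1),np.percentile(q[:,2],[5,50,95]))
E
```

```text
2.3167 [475.66156525 -21.29639727 138.11823289] [-3.14045864  0.0059624   0.14012049] 0.5504008559604593
[281 159  15  58 825] [506.1 -17.3  63.8] [62.20894692 63.83164042 65.08319333]
[  99  164  103  134 6616] [470.4  55.6  59.3] [58.29155069 59.27987624 60.26861561]
```

Request:
carry_out(increments=[[[0.004,0,0.07,0,0,0],[0.004,0,0.13,0,0,0],[0.004,0,0.17,0,0,0],[0.004,0,0.19,0,0,0],[0.004,0,0.19,0,0,0]]])

```text
clock: 2.73
eef_pos: [479.6, -21.6, 65.1]
tcp_rot: [-3.141, 0.001, 0.139]
contact_force: [-1.6, 0.2, -0.4]
opening: 0.55
```

Request:
carry_out(increments=[[[0,0,0,0,0,0],[0,0,0,0,0,0],[0,0,0,0,0,0],[0,0,0,0,0,0],[0,0,0,0,0,0]]], hand=1, squeeze=25)

```text
clock: 3.15
eef_pos: [480.7, -21.7, 66.6]
tcp_rot: [3.141, -0.002, 0.14]
contact_force: [-0.5, -4.2, 6.5]
opening: 0.108
```

```bash
python3 - <<'E'
from h import *
f=optics.grab_frame('wrist');cv2.imwrite('pics/w2.png',f['img'][:,:,::-1])
s=sense();print(s['clock'],s['eef_pos'],s['tcp_rot'],s['opening'],s['contact_force'])
o=np.array([461.3,96.8]);ux=np.array([.9902,.1397]);uy=np.array([-.1397,.9902])
d=s['eef_pos'][:2]-o;print('stand',d@ux,d@uy)
R=120
ths=np.linspace(0,np.pi-.675,31)
for c in range(6):
    a=ths[5*c]
    print([[round(float(-(-R*np.cos(t)+R*np.cos(a))/400),4),round(float(-(R*np.sin(t)-R*np.sin(a))/400),4)] for t in ths[5*c+1:5*c+6]])
E
```

```text
3.2 [480.68991114 -21.72992837  66.54353793] [ 3.14068473e+00 -2.33853283e-03  1.39965442e-01] 0.10352084858579891 [-1.38320697 -3.68024219  7.38254643]
stand 2.641259013242984 -120.07710565952654
[[-0.001, -0.0246], [-0.004, -0.0491], [-0.0091, -0.0732], [-0.0161, -0.0969], [-0.025, -0.1199]]
[[-0.0108, -0.0222], [-0.0233, -0.0434], [-0.0376, -0.0635], [-0.0535, -0.0824], [-0.0708, -0.0999]]
[[-0.0187, -0.016], [-0.0387, -0.0305], [-0.0598, -0.0432], [-0.0819, -0.0542], [-0.1048, -0.0633]]
[[-0.0236, -0.0072], [-0.0477, -0.0124], [-0.0721, -0.0157], [-0.0968, -0.0169], [-0.1214, -0.0161]]
[[-0.0245, 0.0028], [-0.0487, 0.0076], [-0.0724, 0.0144], [-0.0955, 0.0232], [-0.1177, 0.0337]]
[[-0.0213, 0.0124], [-0.0416, 0.0265], [-0.0606, 0.0422], [-0.0782, 0.0594], [-0.0944, 0.078]]
```

View pics/w2.png

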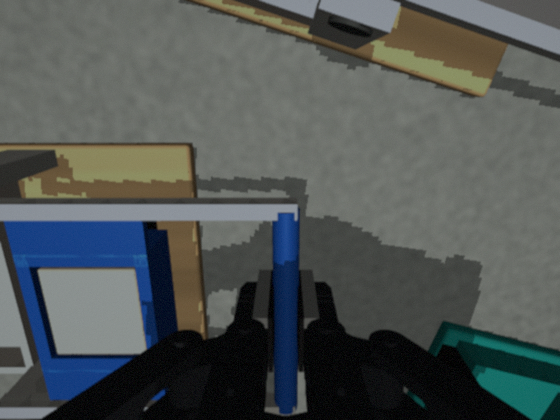

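The fingers hold the bar at about (285,330) px, with the arms clear on both sides. Starting the swing.

Request:
carry_out(increments=[[[0,-0.001,-0.0246,0,0,0],[0,-0.004,-0.0491,0,0,0],[0,-0.0091,-0.0732,0,0,0],[0,-0.0161,-0.0969,0,0,0],[0,-0.025,-0.1199,0,0,0]]])

```text
clock: 3.62
eef_pos: [479.3, -12.5, 114.7]
tcp_rot: [3.139, -0.002, 0.141]
contact_force: [2.0, -10.1, 1.1]
opening: 0.106
```

Request:
carry_out(increments=[[[0,-0.0108,-0.0222,0,0,0],[0,-0.0233,-0.0434,0,0,0],[0,-0.0376,-0.0635,0,0,0],[0,-0.0535,-0.0824,0,0,0],[0,-0.0708,-0.0999,0,0,0]]])

```text
clock: 4.03
eef_pos: [475.7, 14.1, 155.6]
tcp_rot: [3.136, -0.003, 0.142]
contact_force: [-1.8, -20.8, 17.0]
opening: 0.105
```

```bash
python3 - <<'E'
from h import *
f=optics.grab_frame('scene');cv2.imwrite('pics/s2.png',f['img'][:,:,::-1])
s=sense();print(s['clock'],s['eef_pos'],s['tcp_rot'],s['opening'],s['contact_force'])
o=np.array([461.3,96.8]);ux=np.array([.9902,.1397]);uy=np.array([-.1397,.9902])
d=s['eef_pos'][:2]-o;print('stand',d@ux,d@uy)
E
```

```text
4.0833 [475.60702543  15.04414796 156.63475182] [ 3.13679431 -0.00321999  0.14139239] 0.10450535924845357 [ -3.75342783 -18.3632382   18.64049544]
stand 2.7455240529849987 -82.95333614618927
```

View pics/s2.png

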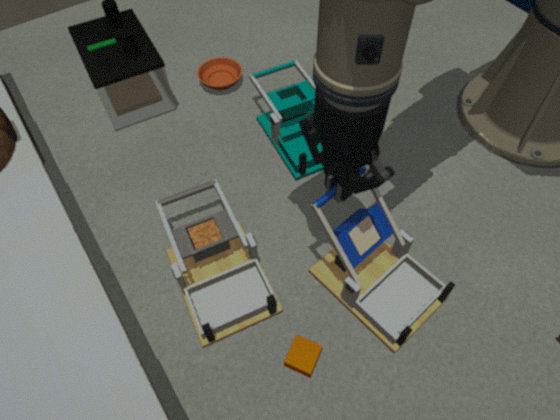

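Block is still in the mould at mid-swing. The side load suggests my arc runs a few mm inside the true one, so I'm correcting it outward.

Request:
carry_out(increments=[[[0,-0.0162,-0.022,0,0,0],[0,-0.0362,-0.0365,0,0,0],[0,-0.0573,-0.0492,0,0,0],[0,-0.0794,-0.0602,0,0,0],[0,-0.1023,-0.0693,0,0,0]]])

```text
clock: 4.5
eef_pos: [469.5, 57.1, 182.6]
tcp_rot: [3.14, -0.003, 0.14]
contact_force: [2.3, -3.5, 2.3]
opening: 0.1
```

Request:
carry_out(increments=[[[0,-0.0236,-0.0072,0,0,0],[0,-0.0477,-0.0124,0,0,0],[0,-0.0721,-0.0157,0,0,0],[0,-0.0968,-0.0169,0,0,0],[0,-0.1214,-0.0161,0,0,0]]])

```text
clock: 4.92
eef_pos: [462.4, 106.4, 187.6]
tcp_rot: [-3.141, -0.002, 0.14]
contact_force: [4.7, -0.6, 4.9]
opening: 0.101
```

Request:
carry_out(increments=[[[0,-0.0245,0.0028,0,0,0],[0,-0.0487,0.0076,0,0,0],[0,-0.0724,0.0144,0,0,0],[0,-0.0955,0.0232,0,0,0],[0,-0.1177,0.0337,0,0,0]]])

```text
clock: 5.33
eef_pos: [455.2, 153.0, 173.5]
tcp_rot: [-3.141, -0.0, 0.14]
contact_force: [3.6, 2.0, 4.6]
opening: 0.103
```

```bash
python3 - <<'E'
from h import *
f=optics.grab_frame('scene');cv2.imwrite('pics/s3.png',f['img'][:,:,::-1])
s=sense();print(s['clock'],s['eef_pos'],s['tcp_rot'],s['opening'],s['contact_force'])
o=np.array([461.3,96.8]);ux=np.array([.9902,.1397]);uy=np.array([-.1397,.9902])
d=s['eef_pos'][:2]-o;print('stand',d@ux,d@uy)
print([(np.round(d['point']),round(d['confidence'],2)) for d in nets.tip_of('blue_block','scene')])
E
```

```text
5.3833 [454.99894474 154.02907447 172.90895898] [-3.14057405e+00  2.42403336e-06  1.39682055e-01] 0.10182678218239481 [3.96958682 3.65648826 3.79592213]
stand 1.7555967844510403 57.548486956498095
[(array([607., 128.,  16.]), 0.9)]
```

View pics/s3.png

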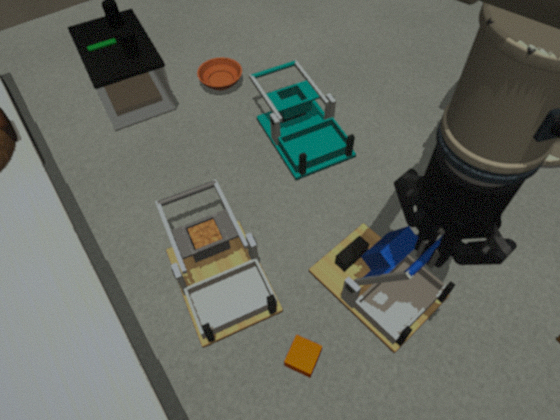

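Request:
carry_out(increments=[[[0,-0.0213,0.0124,0,0,0],[0,-0.0416,0.0265,0,0,0],[0,-0.0606,0.0422,0,0,0],[0,-0.0782,0.0594,0,0,0],[0,-0.0944,0.078,0,0,0]]])

```text
clock: 5.85
eef_pos: [449.6, 190.1, 141.7]
tcp_rot: [-3.142, 0.001, 0.14]
contact_force: [3.2, 0.4, 1.1]
opening: 0.105
```

Request:
carry_out(increments=[[[0,0,0,0,0,0],[0,0,-0.02,0,0,0],[0,0,-0.1,0,0,0],[0,0,-0.18,0,0,0],[0,0,-0.25,0,0,0]]], hand=0.2)

```text
clock: 6.27
eef_pos: [449.1, 188.7, 244.4]
tcp_rot: [3.141, 0.002, 0.139]
contact_force: [-0.2, 0.9, -0.1]
opening: 0.79
```

```bash
python3 - <<'E'
from h import *
for c in ['scene','top']:
    f=optics.grab_frame(c);cv2.imwrite(f'pics/{c}4.png',f['img'][:,:,::-1])
    print([(np.round(d['point']),round(d['confidence'],2)) for d in nets.tip_of('blue_block',c)])
s=sense();print(s['clock'],s['eef_pos'],s['opening'],s['contact_force'])
E
```

```text
[(array([608., 131.,  15.]), 0.95)]
[(array([612., 132.,   8.]), 0.98), (array([454., 144.,  27.]), 0.58)]
6.4667 [449.76240129 188.90837118 243.55274508] 0.7986156653947019 [-0.65063545 -0.77606464 -0.76534295]
```

View pics/scene4.png

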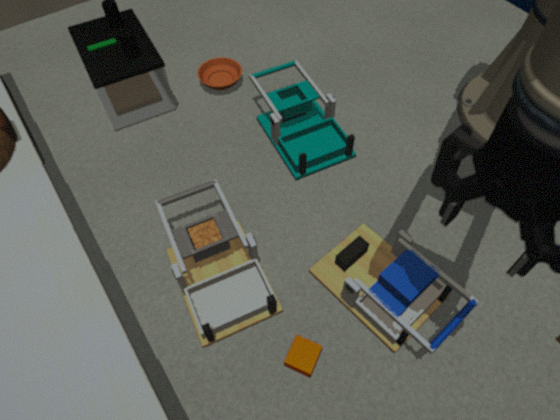

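View pics/top4.png

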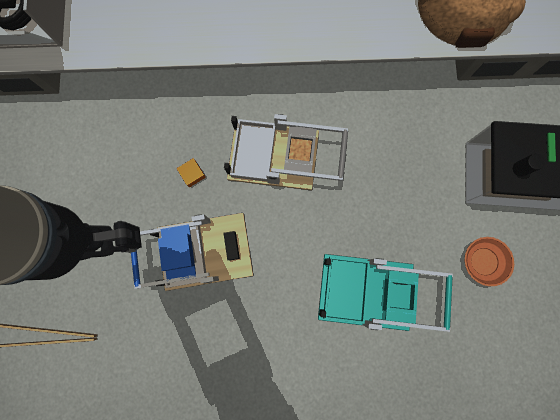

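The mould lies upside down, with its bar at (136,267) in the top view. I need to check whether the block came out.

```bash
python3 - <<'E'
from h import *
out=[]
for c,(u0,u1,v0,v1) in {'scene':(310,490,215,360),'top':(120,270,200,300)}.items():
    im=cv2.imread(f'pics/{c}4.png')[v0:v1,u0:u1]
    out.append(cv2.resize(im,(500,400),interpolation=cv2.INTER_CUBIC)[:, :390])
cv2.imwrite('pics/z4.png',np.clip(np.hstack(out)*1.5,0,255).astype(np.uint8))
f=optics.grab_frame('scene');P=pts(f)
o=np.array([461.3,96.8]);ux=np.array([.9902,.1397]);uy=np.array([-.1397,.9902])
d=P[...,:2]-o;X=d@ux;Y=d@uy;Z=P[...,2]
m=(abs(X)<49)&(Y>16)&(Y<76)&(f['range_z']>0)
print(np.histogram(Z[m],bins=range(0,100,5)))
k=m&(Z>20)&(Z<42)
v,u=np.nonzero(k);
for i in range(0,len(v),max(1,len(v)//25)): print(u[i],v[i],np.round([X[v[i],u[i]],Y[v[i],u[i]],Z[v[i],u[i]]]),f['img'][v[i],u[i]])
E
```

```text
(array([   0,    0,  324,  576,    4,    1,    0,    0,    0,    0,    0,
         52,  430,  614,   93,   78,  106, 1551,    1]), array([ 0,  5, 10, 15, 20, 25, 30, 35, 40, 45, 50, 55, 60, 65, 70, 75, 80,
       85, 90, 95]))
404 310 [11. 63. 23.] [ 54  69 103]
403 311 [12. 63. 23.] [ 50  66 101]
402 312 [16. 63. 25.] [ 47  60 101]
401 313 [16. 63. 22.] [45 59 97]
400 314 [18. 63. 21.] [ 50  63 102]
```

View pics/z4.png

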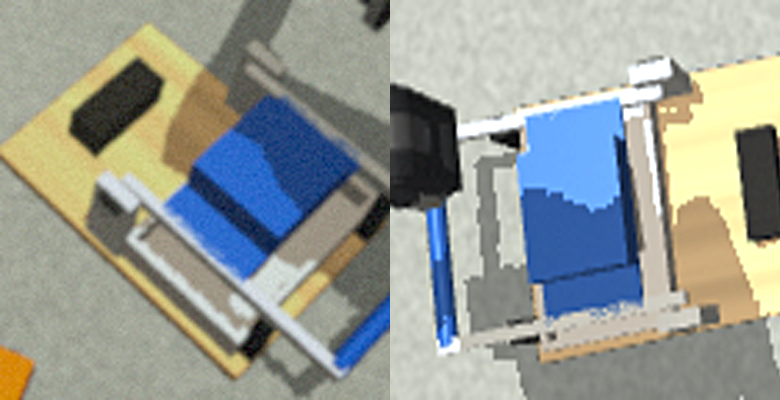

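```bash
python3 - <<'E'
from h import *
from scipy.spatial.transform import Rotation as Ro
f=optics.grab_frame('wrist');cv2.imwrite('pics/w5.png',f['img'][:,:,::-1])
s=sense();T=Ro.from_euler('xyz',s['tcp_rot']).as_matrix()
C=-f['R'].T@f['t'];print(s['clock'],C,'cam in tool',T.T@(C-s['eef_pos']),'\n',T.T@f['R'].T, f['fov_y'])
E
```

```text
6.5667 [533.07692022 201.3808058  362.47327916] cam in tool [  84.7471136    -0.8274169  -120.68420514] 
 [[ 3.42448618e-04 -9.45815589e-01 -3.24704104e-01]
 [ 9.99999941e-01  3.20823674e-04  1.20135731e-04]
 [-9.45348380e-06 -3.24704126e-01  9.45815643e-01]] 58.452433163807044
```

View pics/w5.png

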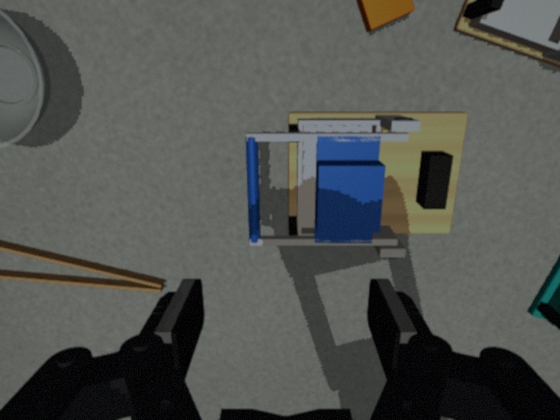

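Request:
carry_out(increments=[[[0.07,0.025,0,0,-0.11,0],[0.14,0.05,0,0,-0.22,0],[0.21,0.075,0,0,-0.33,0],[0.28,0.1,0,0,-0.44,0],[0.35,0.12,0.02,0,-0.55,0]]])

```text
clock: 6.98
eef_pos: [596.8, 160.4, 235.2]
tcp_rot: [-3.141, 0.581, 0.14]
contact_force: [1.8, 1.1, 1.0]
opening: 0.803
```

Request:
carry_out(increments=[[[0.05,0,0.04,0,-0.1,0],[0.1,0,0.08,0,-0.2,0],[0.12,0,0.1,0,-0.25,0],[0.12,0,0.1,0,-0.25,0]]])

```text
clock: 7.32
eef_pos: [611.6, 162.8, 166.6]
tcp_rot: [3.14, 0.852, 0.138]
contact_force: [-0.5, -0.7, -0.6]
opening: 0.802
```

```bash
python3 - <<'E'
from h import *
f=optics.grab_frame('wrist');cv2.imwrite('pics/w6.png',np.clip(f['img'][:,:,::-1]*1.4,0,255).astype(np.uint8))
s=sense();print(s['clock'],s['eef_pos'],s['tcp_rot'],s['contact_force'])
print([(np.round(d['point']),round(d['confidence'],2)) for d in nets.tip_of('blue_block','wrist')])
E
```

```text
7.3667 [612.1999551  163.162209   169.88893105] [3.14049161 0.84572596 0.13848215] [1.09185826 0.00883216 0.72849674]
[(array([608., 133.,  17.]), 0.92), (array([456., 139.,  24.]), 0.64)]
```

View pics/w6.png

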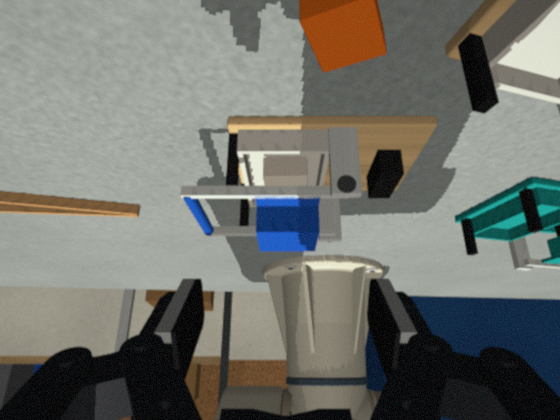

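Looking under the mould (the image is upside down), a block shows in the tray at (285,168), below the blue mould at (288,222). I'll check it with depth.

```bash
python3 - <<'E'
from h import *
from rig import *
f=optics.grab_frame('wrist');P=pts(f)
o=np.array([461.3,96.8]);ux=np.array([.9902,.1397]);uy=np.array([-.1397,.9902])
for v in range(148,260,6):
    p=P[v,285];d=p[:2]-o;print(v,np.round([d@ux,d@uy,p[2]]),f['img'][v,285])
k=nets.trace('blue_block','wrist')
for m in k:
    q=P[m['mask']];d=q[:,:2]-o;print(m['confidence'],np.round(np.percentile(d@ux,[5,50,95])),np.round(np.percentile(d@uy,[5,50,95])),np.percentile(q[:,2],[5,50,95]))
m=(f['img'][...,2].astype(int)>f['img'][...,0].astype(int)+50)
m[:, :250]&=True
q=P[m&(np.mgrid[:420,:560][1]<230)&(np.mgrid[:420,:560][0]<245)]; q=q[q[:,2]<100]
d=q[:,:2]-o;print('bar',(d@ux).mean(),(d@uy).mean(),q[:,2].mean(),len(q))
print(sense()['clock'])
E
```

```text
148 [52. 46. 29.] [155 157 147]
154 [19. 46. 14.] [95 90 81]
160 [20. 46. 20.] [93 88 79]
166 [20. 46. 26.] [91 86 75]
172 [21. 46. 33.] [97 91 81]
178 [10. 46. 33.] [110 102  92]
184 [47. 46. 58.] [93 93 89]
190 [48. 46. 63.] [122 126 122]
196 [35. 46. 62.] [ 25  69 143]
202 [28. 46. 64.] [ 17  49 101]
208 [27. 46. 69.] [14 36 76]
214 [27. 46. 74.] [18 38 79]
220 [27. 46. 80.] [14 37 75]
226 [306.  46. 190.] [13 40 89]
232 [14. 46. 85.] [ 25  70 142]
238 [-3. 46. 85.] [ 23  69 140]
244 [-20.  46.  85.] [ 25  69 142]
250 [-320.   46.   -2.] [65 67 65]
256 [-356.   46.   -1.] [66 67 64]
0.88 [137. 157. 171.] [-5. 15. 34.] [14.48848006 19.04021429 20.0175403 ]
0.69 [ 8. 20. 21.] [28. 45. 62.] [14.93932147 27.31351368 33.20528729]
bar 0.8212966635251339 120.25135348471017 61.59624956154356 396
7.5167
```

```bash
python3 - <<'E'
from rig import *
print(sense()['contact_force'],sense()['qvel']); print(r.sign_off())
E
```

```text
[0.07309329 1.08241948 0.2242463 ] [-0.00023309 -0.03203408 -0.00401199  0.00084727  0.001575    0.00015759]
the job is handed in; nothing more can be done
None
```

The white block is out of the blue mould and in its catch tray, and the mould is lying upside down on its stop. I handed the job in at about 7.5 s. I gripped the bar, swung it over the top, and released it with the bar about 75 mm above the stop. One rap was enough.

**Last checks before handing in (wrist camera depth):**
- **Block:** it sits on the tray floor. It spans about 14–33 mm above the table and roughly 28–62 mm in the stand's y, with its near face at x of about 20 mm.
- **Mould:** the bar is at stand y of about 120 mm and about 62 mm up, which means it is fully down on the stop.
- **Robot:** the gripper was clear of everything and the measured force was about 1 N.

**What didn't agree or wasn't confirmed:**
- **Wrong detections:** the networks repeatedly reported the orange look-alike block near (610, 131) as the white block, and I ignored it. In the scene picture after the drop they missed the real block, and in the top picture they were unsure of it, so I took the look from underneath.
- **Side load:** partway up, about 26 N built up because my arc ran a few mm inside the true one. I corrected it, and it stayed well under the limits.
- **Block past the top:** I did not measure its height there. I only have the pictures: one shows it still in the mould before the top, and one past the top shows no block in the tray, only a small bright patch.
- **Grey mould:** I never touched it, and its block looked unmoved in the pictures after the drop, but I did not measure it again.

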